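Seat the knurled filter collar on its hidden pins and hold it home

ROBOT

A 6-joint arm with a two-finger parallel gripper is mounted at the origin on a cart in front of the work surface, level with it; the furniture and walls round the work are solid. World frame = base frame: x ahead of the robot, y to its left, z up, the work surface at z = 0. Lengths are in mm, angles in rad, forces in N, time in s.
With the tool pointing down it reaches from about 425 to 925 mm from the base axis. Payload 12.5 kg.
Tool frame: the origin (TCP) lies where the fingers leave the gripper's body, on its centre line; the fingertips stand 73 mm ahead of it and the grasp point (between the pads) lies 54 mm ahead of it (manip.grasp_offset is the distance from the TCP to the grasp point, in mm); z points along the fingers, y is the line along which they close (so a half turn about z gives the same grasp; the last joint's range is limited). The gripper opens to 85 mm and grips with 20 to 120 N. Pads are 22 mm wide; open, the fingers measure 114 mm over their backs; the gripper's body (76 mm by 85 mm) begins 54 mm behind the grasp point. The pads swing forward as they close: fully open they stand 13 mm farther back than shut.
Start: joints at [-1.443, 0.491, 1.559, -0, 1.092, -0.106], TCP at [144.818, -608, 303.927] pointing down, gripper open.
Joint ranges: [-3.1, 3.1], [-0.84, 2.19], [0.05, 2.79], [-1.13, 4.28], [0.06, 2.93], [-2.69, 2.69]. Speed limits (rad/s): [2.22, 2.22, 2.79, 3.14, 3.14, 3.14].

INTERFACE

Orientations are given as a unit quaternion [w, x, y, z].
In Python, from bench import manip gives the robot as it stands. The module is installed in compiled form; this text tells all that it offers.
- The arm moves only by the tool carry_out, never from a script. Its argument "commands" is a list of rows, each an object with "twist": the turn, a rotation vector about the world's x, y, z in rad, a list of three; "offset": the shift along the world's x, y, z in units of 60 mm (1.0 is 60 mm), a list of three; "grip": the finger opening in mm, from 0 to 85.4. A call has exactly 8 rows; each row shifts and turns the commanded pose from where the row before left it; what a row does not reach is not made up. A row lasts 1/8 s, in which the tool goes at most 62.5 mm and 10.7 degrees, less where a joint would pass 70% of its speed; a pose out of reach is approached as far as the arm can. A call is refused whole if a number of a shift passes 1 or a number of a turn 0.188, either way. A call with a gripper value outside its range is refused whole. The fingers move at their own pace and stop on an object; the grip force is fixed at half the most. Time passes only in rows, so rows that do not move let the fingers close, or fill a call up. It gives the time, the measured TCP pose, the force, the opening and the grip force at its end, in the units of the state.
- manip.get_obs(): the state, without advancing time (a new reading comes with each control period).
- manip.grab_frame(name): name is "scene" or "top"; returns the picture (420x560x3 uint8, red, green, blue); there is no depth.
- manip.get_calibration(name): a dict with "fov_y" (degrees; the focal length in pixels is half the picture's height over the tangent of half this angle, whatever the lens; pixels are square), "cx", "cy" (the principal point, pixels), "cam_to_world" (4x4, takes a point from camera to world coordinates). Camera axes: x right, y down, z forward; pixel columns grow to the right and rows downward; lengths in mm; the calibration is good to about 2 mm. A picture is of the moment at which its call begins. get_calibration takes no time and is no camera call.
- manip.finish_job(): hands the job in; it is judged then, once.
The state is a dict: "t": time; "q": joint angles; "qd": joint speeds; "joint_efforts": joint torques, N m; "tcp_pos": TCP position; "tool_rot": TCP orientation; "ft_force": force on the tool from outside, world axes, zero at the start; "wrist_torque": the same for the moment, N m; "finger_gap": finger opening in mm; "grip_force": force on a finger pad.
Only numpy, scipy, OpenCV 4.12 (cv2) and the standard library are available. Lean on these libraries where they do the work, as an engineer would, in place of code of your own. Each camera call takes 0.05 s, during which the arm holds its last target. There are 200 camera calls.

TASK

Fold the dust cover of the filter mount back until it stands open at about 120 degrees from closed and leave it there. Then turn the knurled collar under a light downward push until its hidden keyways drop over the pins, press it fully home against its spring, and finish while still holding it pushed home. Leave the other things on the table alone.

Things in the scene. Friction and masses are not known exactly. Their poses are not given: they have to be found in the camera images.
- mount: Filter mount, fixed to the table: dark foot plate 165 x 125 x 8 mm with a round grey housing, 74 mm across, top 30 mm above the table, under the collar. Origin on the collar's axis at table height, z up. The foot plate reaches from x = -60 to +105 mm; two hinge posts, 106 mm high, stand at x = +80, y = +-47 mm.
- tube_end (a point): Centre of the end of the mount's fixed upright tube, 30 mm across, 71 mm above the table, inside the collar. Three round 6 mm pins stick out of the tube 120 degrees apart, hidden inside the collar; their angle differs every time and is not this point's. A sprung ring round the tube below them pushes back 2 N at first, 8 N with the collar home, and lifts the collar if it is let go.
- collar: Knurled aluminium ring round the tube, loose, 120 to 180 g: outside 57 mm across, 38 mm high, bore 33 mm. Origin on its axis at its underside, z up. At the start it rides on the pins, underside 48 mm above the table. Turned true, it drops 8 mm onto the sprung ring (underside 40 mm), then turns no more; pressed 7 mm further it is home at a hard stop (underside 33 mm).
- collar_top (a point): Centre of the collar's top face, 38 mm above its underside; 86 mm above the table at the start, level with the tube's end when home. Its three keyways, 10 mm wide, 120 degrees apart, are open only below and cannot be seen. They enter the pins with 0.1 rad of play either side, after 0.55 to 1.55 rad of turn either way, and bind if held twisted or off-centre; let go, the collar frees itself.
- cover (a joint): Angle of the dust cover in rad: 0 = closed, level over the collar; grows as it folds up and away over the hinge posts; 2.09 = 120 degrees, leaning away from the collar; stop at 2.6. The hinge is stiff (0.22 N m) and the cover stays where it is left. Starts part open, 0.3 to 0.75, hiding the collar from above.
- cover_hinge (a point): Middle of the cover's hinge line: 80 mm from the collar's axis along the mount's +x, 98 mm above the table. The hinge line runs along the mount's y.
- cover_bar (a point): Centre of the round black grip bar at the cover's free edge: 14 mm diameter, 30 mm long, parallel to the hinge, 155 mm from the hinge line, on a neck 10 mm wide and 40 mm long. Gripped by its two ends it pivots between the fingers. The cover is a metal sheet 78 mm wide, 3 mm thick with 8 mm rims, reaching 115 mm from the hinge.
- orange_carton: Small orange carton, 31 x 58 x 14 mm, loose bystander. Origin under its centre.
- steel_block: Flat steel gauge block, 30 x 35 x 9 mm, loose bystander. Origin under its centre.
- desk_stapler: Blue stapler, 122 x 36 x 44 mm, loose bystander. Origin under its centre.
- brass_weight: Brass knob weight, 42 mm diameter, 53 mm high, loose bystander. Origin under its centre.
Things that resemble listed ones, but are neither listed nor needed, are in the scene too. There is more than one size of the collar; the job needs the smallest.

How it is judged:
By the outcome, as a careful person would: the job done as asked, in the order asked, and still so for the second after the job is handed in, while the arm keeps its last pose, push and grip.
It also fails if it takes over 64 s, if anything falls off the work surface, if the arm or the gripper's body presses on something with over 40 N, if the wrist force passes 120 N, or if a joint passes its speed limit or range.

## Working session

There is one attempt and no reset: what is moved stays moved. The work goes in short steps, Python scripts to look and compute and a tool call to move; the robot and the scene stay as the last step left them, time stands still between calls to the robot, and variables do not carry over. Pictures are saved under pics/ and viewed, at most 10 in all, crops included, and the job is handed in when it is done.

Besides the shell and the picture viewer there is one more tool, called after "Call:" as a command line: name --argument value ..., lists and objects as JSON in quotes. carry_out: Moves the arm, as the interface text tells. Its arguments: {"type":"object","properties":{"commands":{"type":"array","items":{"type":"object","properties":{"twist":{"type":"array","items":{"type":"number"}},"offset":{"type":"array","items":{"type":"number"}},"grip":{"type":"number"}}}}},"required":["commands"]}

```bash
mkdir -p pics
cat > h.py <<'E'
import numpy as np, cv2
from bench import manip
def K(n):
    c=manip.get_calibration(n); f=210/np.tan(np.radians(c['fov_y'])/2); return f,c['cx'],c['cy'],np.array(c['cam_to_world'])
def ray(n,u,v):
    f,cx,cy,T=K(n); d=T[:3,:3]@np.array([(u-cx)/f,(v-cy)/f,1]); return T[:3,3],d/np.linalg.norm(d)
def plane(n,u,v,z):
    o,d=ray(n,u,v); return o+d*(z-o[2])/d[2]
def proj(n,p):
    f,cx,cy,T=K(n); q=T[:3,:3].T@(np.asarray(p,float)-T[:3,3]); return f*q[0]/q[2]+cx, f*q[1]/q[2]+cy
def tri(a,b):
    (o1,d1),(o2,d2)=a,b
    A=np.stack([d1,-d2],1); s=np.linalg.lstsq(A,o2-o1,rcond=None)[0]
    p,q=o1+s[0]*d1,o2+s[1]*d2; return (p+q)/2,np.linalg.norm(p-q)
def snap(n,f):
    im=manip.grab_frame(n); cv2.imwrite(f'pics/{f}.png',im[:,:,::-1]); return im
E
python3 - <<'E'
from h import *
for n in('scene','top'):
    snap(n,n+'0'); print(n,manip.get_calibration(n))
o=manip.get_obs();print(o)
E
```

```text
scene {'fov_y': 53.0023560949004, 'cx': 275.76492261688196, 'cy': 217.4172766392046, 'cam_to_world': array([[-8.71839949e-01, -3.75379349e-01,  3.14619527e-01,
         2.46394364e+02],
       [-4.89616145e-01,  6.85102841e-01, -5.39360851e-01,
         4.92245750e+02],
       [-1.30818067e-02, -6.24279137e-01, -7.81091816e-01,
         8.71176970e+02],
       [ 0.00000000e+00,  0.00000000e+00,  0.00000000e+00,
         1.00000000e+00]])}
top {'fov_y': 47.87466890427375, 'cx': 272.9081103515297, 'cy': 208.20450232772555, 'cam_to_world': array([[ 1.71820175e-04, -9.96142423e-01,  8.77510338e-02,
         4.92930118e+02],
       [-9.99934498e-01, -1.17538587e-03, -1.13849691e-02,
        -3.47907281e+01],
       [ 1.14441920e-02, -8.77433298e-02, -9.96077376e-01,
         1.09858641e+03],
       [ 0.00000000e+00,  0.00000000e+00,  0.00000000e+00,
         1.00000000e+00]])}
{'t': 0.1, 'q': array([-1.44261710e+00,  4.91492735e-01,  1.55937350e+00,  2.51147817e-05,
        1.09171860e+00, -1.05598712e-01]), 'qd': array([-0.00173022, -0.0017048 , -0.00177406,  0.00137134,  0.00155793,
       -0.0002387 ]), 'joint_efforts': array([ 2.19313479e-03, -6.19444156e+01, -2.62027699e+01, -1.35650066e-04,
        2.90211130e-03, -4.62521839e-06]), 'tcp_pos': array([ 144.79489888, -607.86881417,  303.39538054]), 'tool_rot': array([-4.96182839e-04,  9.93176812e-01,  1.16617208e-01,  5.53925142e-06]), 'ft_force': array([-0.03968737, -1.04301433, -0.20720548]), 'wrist_torque': array([ 0.0211954 , -0.03486532,  0.01459174]), 'grip_force': 0.0, 'finger_gap': 85.54529346007273}
```

View pics/scene0.png

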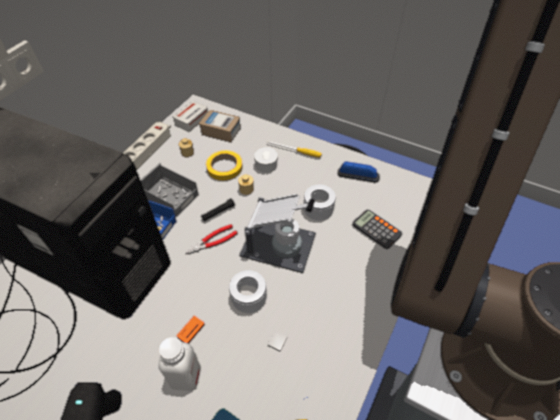

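View pics/top0.png

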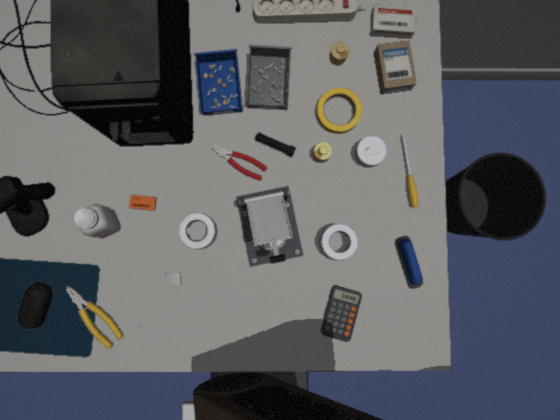

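The mount is at about (270,228) in top and (280,245) in scene. The grip bar is at about (278,258) in top and (310,203) in scene. I'll zoom in on both.

Run:
```python
from h import *
a=cv2.imread('pics/top0.png')[175:275,225:315]; b=cv2.imread('pics/scene0.png')[180:280,230:330]
a=cv2.resize(a,(396,440),interpolation=cv2.INTER_CUBIC); b=cv2.resize(b,(400,400),interpolation=cv2.INTER_CUBIC)
c=np.zeros((440,800,3),np.uint8); c[:,:396]=a; c[:400,400:]=b
c=cv2.convertScaleAbs(c,alpha=1.6)
cv2.imwrite('pics/crop0.png',c)
```

```text
(no output)
```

View pics/crop0.png

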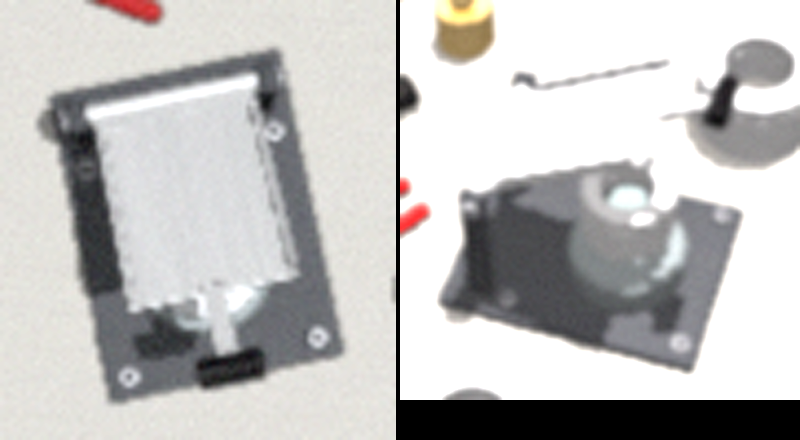

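The crop shows the bar at top (277.5,258.4) and scene (310.2,205.2). The foot plate corners are at crop (52,95), (278,52), (342,352) and (110,400).

Run:
```python
from h import *
b,e=tri(ray('top',277.5,258.4),ray('scene',310.2,205.2)); print('bar',b.round(1),e)
C=np.array([plane('top',225+u/4.4,175+v/4.4,8) for u,v in[(52,95),(278,52),(342,352),(110,400)]])[:,:2]
print(C.round(1),[np.linalg.norm(C[i]-C[i-1]).round(1) for i in range(4)])
Q=[plane('scene',230+(u-400)/4,180+v/4,8).round(1)[:2] for u,v in[(740,212),(692,368),(443,302)]]; print(Q)
# u: dir of mount +x
ux=(C[0]+C[1]-C[2]-C[3]); ux/=np.linalg.norm(ux); yaw=np.arctan2(ux[1],ux[0])
c=C.mean(0); org=c-ux*22.5; print('yaw',yaw,'org',org,'center',c)
h=np.r_[org+ux*80,98]; d=b-h; r=np.hypot(d[:2]@-ux,d[2]); print('hinge',h,'r',r,'ang',np.arctan2(d[2],d[:2]@-ux),'lat',d[0]*-ux[1]+d[1]*ux[0])
```

```text
bar [477.2 -53.9 175.3] 1.6569169453803043
[[ 615.9   36.4]
 [ 639.   -82.8]
 [ 481.2 -115.7]
 [ 456.4    5.2]] [np.float64(162.6), np.float64(121.4), np.float64(161.1), np.float64(123.4)]
[array([ 481.7, -107.5]), array([456.1,   9.8]), array([610.8,  41.6])]
yaw 0.19973858091662716 org [526.06654689 -43.70406477] center [548.11921269 -39.23976966]
hinge [604.47602531 -27.8310155   98.        ] r 151.16675852229721 ang 0.5365553486668344 lat -0.32750419202789516
```

Call:
carry_out --commands '[{"offset": [0.84,0.58,0],"twist": [0,0,-0.034],"grip": 85},{"offset": [0.84,0.58,0],"twist": [0,0,0],"grip": 85},{"offset": [0.84,0.58,0],"twist": [0,0,0],"grip": 85},{"offset": [0.84,0.58,0],"twist": [0,0,0],"grip": 85},{"offset": [0.84,0.58,0],"twist": [0,0,0],"grip": 85},{"offset": [0.84,0.58,0],"twist": [0,0,0],"grip": 85},{"offset": [0.08,0.96,0],"twist": [0,0,0],"grip": 85},{"offset": [0.08,0.96,0],"twist": [0,0,0],"grip": 85}]'

```text
t: 1.1
tcp_pos: [457.1, -282.1, 303.3]
tool_rot: [-0.0, 0.995, 0.1, -0.0]
ft_force: [0.3, -0.3, 0.3]
finger_gap: 85.4
grip_force: 0.0
```

Call:
carry_out --commands '[{"offset": [0.08,0.95,0],"twist": [0,0,0],"grip": 85},{"offset": [0.08,0.95,0],"twist": [0,0,0],"grip": 85},{"offset": [0.08,0.95,0],"twist": [0,0,0],"grip": 85},{"offset": [0.08,0.95,0],"twist": [0,0,0],"grip": 85},{"offset": [0,0,-0.4],"twist": [0,0,0],"grip": 85},{"offset": [0,0,-0.4],"twist": [0,0,0],"grip": 85},{"offset": [0,0,-0.3],"twist": [0,0,0],"grip": 85},{"offset": [0,0,0],"twist": [0,0,0],"grip": 85}]'

```text
t: 2.1
tcp_pos: [475.6, -55.9, 236.9]
tool_rot: [-0.0, 0.995, 0.1, -0.001]
ft_force: [-1.1, 0.1, -0.6]
finger_gap: 85.1
grip_force: 0.0
```

Run:
```python
from h import *
a=snap('top','t1')[190:300,215:335]; b=snap('scene','s1')[140:260,250:370]
a=cv2.resize(a,(480,440),interpolation=cv2.INTER_CUBIC)[:,:400]; b=cv2.resize(b,(400,400),interpolation=cv2.INTER_CUBIC)
c=np.zeros((440,800,3),np.uint8); c[:,:400]=a; c[:400,400:]=b
cv2.imwrite('pics/crop1.png',cv2.convertScaleAbs(c[:,:,::-1],alpha=1.6))
print(manip.get_obs()['q'])
```

```text
[-2.55086767e-01  3.75905236e-01  1.98233953e+00 -9.23277864e-05
  7.83296197e-01  1.11608906e+00]
```

View pics/crop1.png

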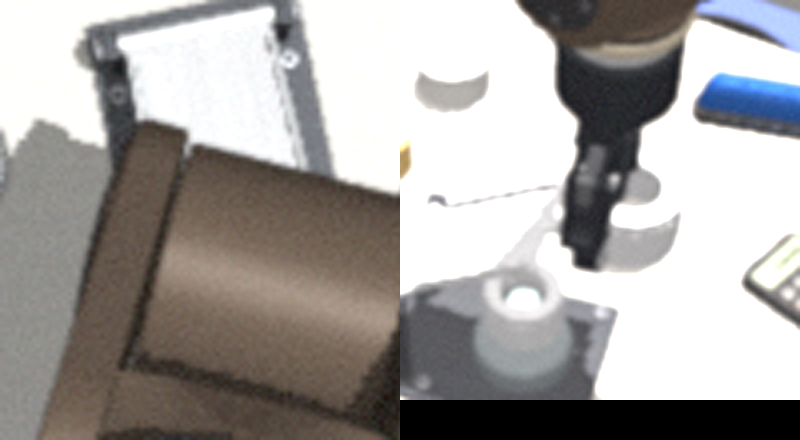

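The gripper straddles the bar at crop (590,220). I'll lower it a little and close.

Call:
carry_out --commands '[{"offset": [0.03,0.03,-0.15],"twist": [0,0,0],"grip": 85},{"offset": [0,0,0],"twist": [0,0,0],"grip": 20},{"offset": [0,0,0],"twist": [0,0,0],"grip": 20},{"offset": [0,0,0],"twist": [0,0,0],"grip": 20},{"offset": [0,0,0],"twist": [0,0,0],"grip": 20},{"offset": [0,0,0],"twist": [0,0,0],"grip": 20},{"offset": [0,0,0],"twist": [0,0,0],"grip": 20},{"offset": [0,0,0],"twist": [0,0,0],"grip": 20}]'

```text
t: 3.2
tcp_pos: [476.7, -52.5, 228.6]
tool_rot: [-0.002, 0.995, 0.099, -0.001]
ft_force: [-3.0, 17.3, 0.1]
finger_gap: 28.8
grip_force: 59.4
```

Run:
```python
import numpy as np
t=0.52+np.r_[np.arange(9)*.1,np.array([.9,1.0,1.1,1.2,1.3,1.4,1.5,1.57])]
s=155*(np.cos(.52)-np.cos(t));z=155*np.sin(t)
for i in range(len(t)-1):
  ds=s[i+1]-s[i]; print(round(t[i+1],2),[round(v/60,3) for v in(ds*.98,ds*.199,z[i+1]-z[i])])
```

```text
0.62 [np.float64(0.137), np.float64(0.028), np.float64(0.217)]
0.72 [np.float64(0.157), np.float64(0.032), np.float64(0.202)]
0.82 [np.float64(0.176), np.float64(0.036), np.float64(0.185)]
0.92 [np.float64(0.193), np.float64(0.039), np.float64(0.167)]
1.02 [np.float64(0.209), np.float64(0.042), np.float64(0.146)]
1.12 [np.float64(0.222), np.float64(0.045), np.float64(0.124)]
1.22 [np.float64(0.233), np.float64(0.047), np.float64(0.101)]
1.32 [np.float64(0.242), np.float64(0.049), np.float64(0.077)]
1.42 [np.float64(0.248), np.float64(0.05), np.float64(0.052)]
1.52 [np.float64(0.252), np.float64(0.051), np.float64(0.026)]
1.62 [np.float64(0.253), np.float64(0.051), np.float64(0.0)]
1.72 [np.float64(0.252), np.float64(0.051), np.float64(-0.026)]
1.82 [np.float64(0.248), np.float64(0.05), np.float64(-0.051)]
1.92 [np.float64(0.242), np.float64(0.049), np.float64(-0.076)]
2.02 [np.float64(0.233), np.float64(0.047), np.float64(-0.1)]
2.09 [np.float64(0.157), np.float64(0.032), np.float64(-0.084)]
```

Call:
carry_out --commands '[{"offset": [0,0.028,0],"twist": [0,0,0],"grip": 20},{"offset": [0.137,0.028,0.217],"twist": [0,0,0],"grip": 20},{"offset": [0.157,0.032,0.202],"twist": [0,0,0],"grip": 20},{"offset": [0.176,0.036,0.185],"twist": [0,0,0],"grip": 20},{"offset": [0.193,0.039,0.167],"twist": [0,0,0],"grip": 20},{"offset": [0,0,0],"twist": [0,0,0],"grip": 20},{"offset": [0,0,0],"twist": [0,0,0],"grip": 20},{"offset": [0,0,0],"twist": [0,0,0],"grip": 20}]'

```text
t: 4.2
tcp_pos: [517.1, -43.6, 274.8]
tool_rot: [-0.001, 0.995, 0.1, -0.001]
ft_force: [-0.5, 6.6, -3.3]
finger_gap: 28.5
grip_force: 61.0
```

Call:
carry_out --commands '[{"offset": [0.209,0.05,0.146],"twist": [0,0,0],"grip": 20},{"offset": [0.222,0.05,0.124],"twist": [0,0,0],"grip": 20},{"offset": [0.233,0.047,0.101],"twist": [0,0,0],"grip": 20},{"offset": [0.242,0.049,0.077],"twist": [0,0,0],"grip": 20},{"offset": [0.248,0.05,0.052],"twist": [0,0,0],"grip": 20},{"offset": [0.252,0.051,0.026],"twist": [0,0,0],"grip": 20},{"offset": [0,0,0],"twist": [0,0,0],"grip": 20},{"offset": [0,0,0],"twist": [0,0,0],"grip": 20}]'

```text
t: 5.2
tcp_pos: [601.0, -26.1, 305.7]
tool_rot: [-0.001, 0.995, 0.1, -0.001]
ft_force: [-1.0, 4.7, -9.0]
finger_gap: 28.8
grip_force: 59.9
```

Run:
```python
from h import *
o=manip.get_obs();print(o['tcp_pos'],o['q'])
P=np.array([[476.7,-52.5,228.6],[517.1,-43.6,274.8],o['tcp_pos']])
s=P[:,:2]@[.98,.199]; z=P[:,2]
# circle r=155 least squares: centre
from scipy.optimize import least_squares
f=least_squares(lambda c:np.hypot(s-c[0],z-c[1])-155,[s[0]+134,150]); print(f.x,f.fun)
print(np.pi-np.arctan2(z-f.x[1],s-f.x[0]))
```

```text
[601.03803057 -26.08927275 305.70517069] [-1.53346708e-01  4.56441366e-01  1.61510574e+00  7.68453105e-04
  1.07285281e+00  1.21706739e+00]
[590.88030589 150.80692318] [ 0.08434144 -0.12623555  0.05881885]
[0.52546794 0.92830818 1.52528303]
```

Call:
carry_out --commands '[{"offset": [0.253,0.055,0.0],"twist": [0,0,0],"grip": 20},{"offset": [0.252,0.051,-0.026],"twist": [0,0,0],"grip": 20},{"offset": [0.248,0.05,-0.051],"twist": [0,0,0],"grip": 20},{"offset": [0.242,0.049,-0.076],"twist": [0,0,0],"grip": 20},{"offset": [0.233,0.047,-0.1],"twist": [0,0,0],"grip": 20},{"offset": [0.157,0.032,-0.084],"twist": [0,0,0],"grip": 20},{"offset": [0,0,0],"twist": [0,0,0],"grip": 20},{"offset": [0,0,0],"twist": [0,0,0],"grip": 20}]'

```text
t: 6.2
tcp_pos: [684.3, -8.8, 286.3]
tool_rot: [-0.001, 0.995, 0.1, -0.001]
ft_force: [-2.7, 6.2, -1.7]
finger_gap: 28.9
grip_force: 59.1
```

Run:
```python
from h import *
p=manip.get_obs()['tcp_pos']; print(p, np.pi-np.arctan2(p[2]-150.8,p[:2]@[.98,.199]-590.9))
```

```text
[684.26587638  -8.83604474 286.34187148] 2.0925508151991563
```

Call:
carry_out --commands '[{"offset": [0,0,0],"twist": [0,0,0],"grip": 60},{"offset": [0,0,0],"twist": [0,0,0],"grip": 60},{"offset": [0,0,0],"twist": [0,0,0],"grip": 60},{"offset": [0,0,0],"twist": [0,0,0],"grip": 60},{"offset": [0,0,0.6],"twist": [0,0,0],"grip": 85},{"offset": [0,0,0.6],"twist": [0,0,0],"grip": 85},{"offset": [-0.5,-0.7,0],"twist": [0,0,0],"grip": 85},{"offset": [-0.5,-0.7,0],"twist": [0,0,0],"grip": 85}]'

```text
t: 7.2
tcp_pos: [624.3, -94.2, 358.8]
tool_rot: [0.0, 0.995, 0.1, 0.0]
ft_force: [0.4, -0.9, 1.6]
finger_gap: 85.0
grip_force: 0.0
```

Call:
carry_out --commands '[{"offset": [-0.5,-0.7,0],"twist": [0,0,0],"grip": 85},{"offset": [-0.5,-0.7,0],"twist": [0,0,0],"grip": 85},{"offset": [-0.5,-0.8,0],"twist": [0,0,0],"grip": 85},{"offset": [-0.2,-0.9,0],"twist": [0,0,0],"grip": 85},{"offset": [0,-0.9,0],"twist": [0,0,0],"grip": 85},{"offset": [0,0,0],"twist": [0,0,0],"grip": 85},{"offset": [0,0,0],"twist": [0,0,0],"grip": 85},{"offset": [0,0,0],"twist": [0,0,0],"grip": 85}]'

```text
t: 8.2
tcp_pos: [523.3, -332.5, 358.7]
tool_rot: [0.0, 0.995, 0.1, 0.0]
ft_force: [0.7, -0.1, -0.3]
finger_gap: 84.8
grip_force: 0.0
```

Run:
```python
from h import *
A=snap('top','t2');B=snap('scene','s2')
print([np.round(proj(n,[529.6,-40.9,z]),1) for n in('top','scene') for z in(30,71,86)])
u,v=map(int,proj('top',[529.6,-40.9,86]));a=A[v-60:v+50,u-50:u+50];print(u-50,v-60)
u,v=map(int,proj('scene',[529.6,-40.9,86]));b=B[v-60:v+50,u-50:u+50];print(u-50,v-60)
c=np.hstack([cv2.resize(x,(400,440),interpolation=cv2.INTER_CUBIC) for x in(a,b)])
cv2.imwrite('pics/crop2.png',cv2.convertScaleAbs(c[:,:,::-1],alpha=1.1))
```

```text
[array([270.2, 233.6]), array([270.3, 232.9]), array([270.3, 232.7]), array([286. , 239.2]), array([286.1, 229.2]), array([286.1, 225.3])]
220 172
236 165
```

View pics/crop2.png

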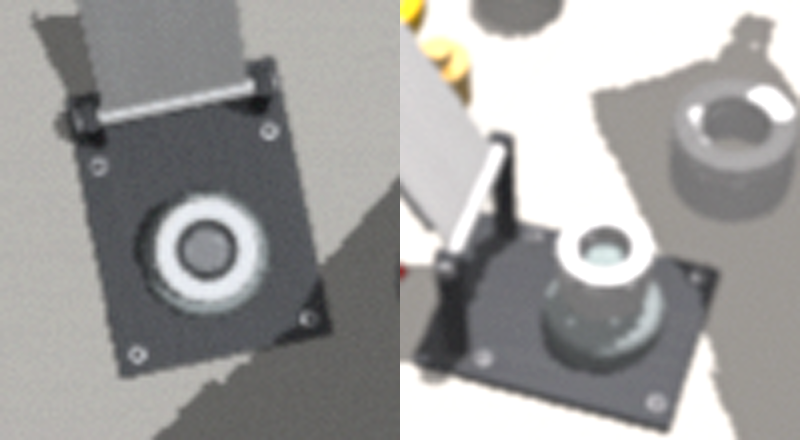

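The cover stands open. The collar's top ring is at about (271.5,233.7) in top and (287,228.5) in scene. I'll fit it more precisely.

Run:
```python
from h import *
r={}
for n,f,c in(('top','t2',(271,233)),('scene','s2',(287,227))):
    g=cv2.imread(f'pics/{f}.png',0)[c[1]-30:c[1]+30,c[0]-30:c[0]+30]
    g=cv2.resize(g,(480,480),interpolation=cv2.INTER_CUBIC)
    for th in(185,200,215):
        m=(g>th).astype(np.uint8)
        cs,h=cv2.findContours(m,cv2.RETR_CCOMP,cv2.CHAIN_APPROX_NONE)
        for k,x in enumerate(cs):
            if len(x)>60:
                e=cv2.fitEllipse(x); u,v=(e[0][0]+.5)/8-.5+c[0]-30,(e[0][1]+.5)/8-.5+c[1]-30
                if abs(u-c[0])<7 and abs(v-c[1])<7: print(n,th,'hole' if h[0][k][3]>=0 else 'out',round(u,2),round(v,2),np.round(np.array(e[1])/8,1),plane(n,u,v,86).round(1),plane(n,u,v,71).round(1))
```

```text
top 185 out 271.45 234.0 [24.5 24.7] [526.7 -43.3  86. ] [527.2 -43.4  71. ]
top 185 hole 271.26 234.02 [16.8 16.9] [526.7 -42.8  86. ] [527.2 -43.   71. ]
top 200 out 271.42 234.01 [23.6 23.8] [526.7 -43.2  86. ] [527.2 -43.3  71. ]
top 200 hole 271.27 233.99 [17.5 17.7] [526.8 -42.9  86. ] [527.3 -43.   71. ]
scene 185 hole 286.77 225.32 [ 8.7 13.9] [528.3 -41.6  86. ] [533.7 -51.8  71. ]
scene 200 hole 286.77 225.39 [ 9.1 14.5] [528.2 -41.5  86. ] [533.6 -51.6  71. ]
scene 215 hole 286.75 225.88 [10.4 14.5] [527.6 -40.1  86. ] [533.  -50.3  71. ]
```

Call:
carry_out --commands '[{"offset": [0.017,0.97,-0.2],"twist": [0,0,0],"grip": 85},{"offset": [0.017,0.97,-0.2],"twist": [0,0,0],"grip": 85},{"offset": [0.017,0.97,-0.2],"twist": [0,0,0],"grip": 85},{"offset": [0.017,0.97,-0.2],"twist": [0,0,0],"grip": 85},{"offset": [0.017,0.97,-0.2],"twist": [0,0,0],"grip": 85},{"offset": [0,0,-0.9],"twist": [0,0,0],"grip": 85},{"offset": [0,0,-0.9],"twist": [0,0,0],"grip": 85},{"offset": [0,0,-0.6],"twist": [0,0,0],"grip": 85}]'

```text
t: 9.3
tcp_pos: [527.6, -41.5, 152.8]
tool_rot: [-0.0, 0.995, 0.101, -0.001]
ft_force: [0.3, -0.6, -0.6]
finger_gap: 85.0
grip_force: 0.0
```

Run:
```python
from h import *
B=snap('scene','s3')[150:260,236:336]; o=manip.get_obs(); print(o['tcp_pos'],o['q'],o['ft_force'])
cv2.imwrite('pics/crop3.png',cv2.resize(B,(500,550),interpolation=cv2.INTER_CUBIC)[:,:,::-1])
```

```text
[526.5473517  -41.5076288  149.44029943] [-2.03733579e-01  5.73091929e-01  1.93955038e+00 -1.32736420e-04
  6.34776253e-01  1.16618251e+00] [-2.61433931 -0.22135841 -5.32245118]
```

View pics/crop3.png

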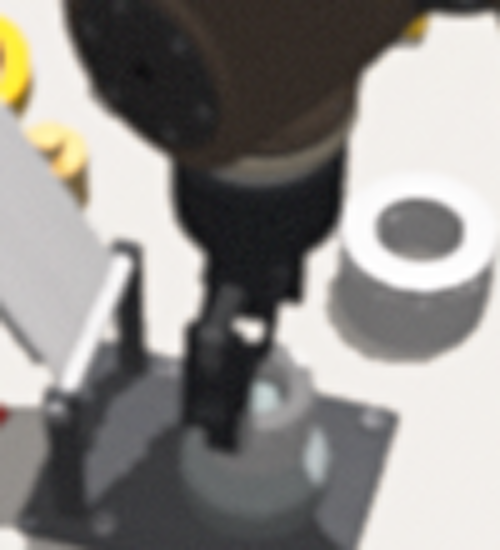

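The fingers straddle the collar, which is at crop (280,380). Next I descend and close.

Call:
carry_out --commands '[{"offset": [0,0,-0.2],"twist": [0,0,0],"grip": 85},{"offset": [0,0,-0.2],"twist": [0,0,0],"grip": 85},{"offset": [0,0,0],"twist": [0,0,0],"grip": 85},{"offset": [0,0,0],"twist": [0,0,0],"grip": 50},{"offset": [0,0,0],"twist": [0,0,0],"grip": 50},{"offset": [0,0,0],"twist": [0,0,0],"grip": 50},{"offset": [0,0,0],"twist": [0,0,0],"grip": 50},{"offset": [0,0,0],"twist": [0,0,0],"grip": 50}]'

```text
t: 10.35
tcp_pos: [528.4, -42.5, 131.5]
tool_rot: [0.0, 0.995, 0.1, 0.001]
ft_force: [-1.2, 0.5, 7.1]
finger_gap: 53.9
grip_force: 61.6
```

Call:
carry_out --commands '[{"offset": [0,0,0],"twist": [0,0,0.05],"grip": 50},{"offset": [0,0,0],"twist": [0,0,0.05],"grip": 50},{"offset": [0,0,0],"twist": [0,0,0.05],"grip": 50},{"offset": [0,0,0],"twist": [0,0,0.05],"grip": 50},{"offset": [0,0,0],"twist": [0,0,0.05],"grip": 50},{"offset": [0,0,0],"twist": [0,0,0.05],"grip": 50},{"offset": [0,0,0],"twist": [0,0,0],"grip": 50},{"offset": [0,0,0],"twist": [0,0,0],"grip": 50}]'

```text
t: 11.35
tcp_pos: [528.6, -42.2, 131.6]
tool_rot: [0.0, 0.969, 0.247, 0.001]
ft_force: [-1.8, 5.9, 7.7]
finger_gap: 54.1
grip_force: 61.8
```

Run:
```python
from h import *
B=snap('scene','s4')[150:260,236:336]; o=manip.get_obs(); print(o)
cv2.imwrite('pics/crop4.png',cv2.resize(B,(500,550),interpolation=cv2.INTER_CUBIC)[:,:,::-1])
```

```text
{'t': 11.4, 'q': array([-2.04423847e-01,  6.03732569e-01,  1.94841539e+00,  7.54616476e-04,
        5.87647795e-01,  8.66009848e-01]), 'qd': array([ 0.00096125,  0.00147875,  0.0018661 ,  0.00099187,  0.00109193,
       -0.00029449]), 'joint_efforts': array([-2.72236437e+00, -5.37540364e+01, -1.37918177e+01, -7.19943456e-01,
       -2.88617620e-01,  7.46223050e-04]), 'tcp_pos': array([528.55231314, -42.20001579, 131.56434514]), 'tool_rot': array([2.06327461e-04, 9.68944784e-01, 2.47275462e-01, 8.99176605e-04]), 'ft_force': array([1.03917155, 4.81519051, 6.80638186]), 'wrist_torque': array([0.93252216, 0.00907467, 0.05645773]), 'grip_force': 61.8441549860006, 'finger_gap': 53.77513829772332}
```

View pics/crop4.png

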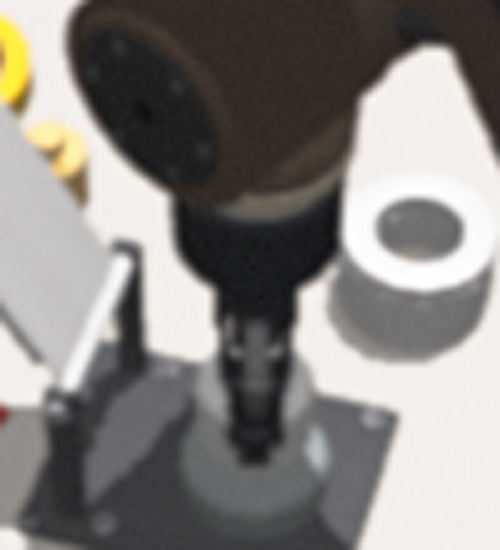

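The collar is held, the finger pads cover its near side at crop (255,400), and it turns with about 7 N of push. I'll keep turning in small stages and watch for Fz to fall.

Call:
carry_out --commands '[{"offset": [0,0.008,-0.008],"twist": [0,0,0.05],"grip": 50},{"offset": [0,0,0],"twist": [0,0,0.05],"grip": 50},{"offset": [0,0,0],"twist": [0,0,0.05],"grip": 50},{"offset": [0,0,0],"twist": [0,0,0.05],"grip": 50},{"offset": [0,0,0],"twist": [0,0,0.05],"grip": 50},{"offset": [0,0,0],"twist": [0,0,0],"grip": 50},{"offset": [0,0,0],"twist": [0,0,0],"grip": 50},{"offset": [0,0,0],"twist": [0,0,0],"grip": 50}]'

```text
t: 12.4
tcp_pos: [528.7, -41.8, 131.5]
tool_rot: [0.001, 0.931, 0.366, 0.001]
ft_force: [-0.8, 4.7, 11.6]
finger_gap: 53.7
grip_force: 62.3
```

```bash
cat > st.py <<'E'
from h import *
o=manip.get_obs(); q=o['tool_rot']; print('yaw',2*np.arctan2(q[2],q[1])-.2,'F',o['ft_force'].round(1),'T',o['wrist_torque'].round(2),o['tcp_pos'].round(1),round(o['finger_gap'],1))
E
python3 st.py
```

```text
yaw 0.5497834872098699 F [-0.8  4.7 11.6] T [0.76 0.18 0.05] [528.7 -41.8 131.5] 53.7
```

Call:
carry_out --commands '[{"offset": [0,0.004,0],"twist": [0,0,0.04],"grip": 50},{"offset": [0,0,0],"twist": [0,0,0.04],"grip": 50},{"offset": [0,0,0],"twist": [0,0,0.04],"grip": 50},{"offset": [0,0,0],"twist": [0,0,0.04],"grip": 50},{"offset": [0,0,0],"twist": [0,0,0],"grip": 50},{"offset": [0,0,0],"twist": [0,0,0],"grip": 50},{"offset": [0,0,0],"twist": [0,0,0],"grip": 50},{"offset": [0,0,0],"twist": [0,0,0],"grip": 50}]'

```text
t: 13.4
tcp_pos: [528.7, -41.6, 131.5]
tool_rot: [0.001, 0.898, 0.439, 0.001]
ft_force: [-1.0, 3.4, 12.5]
finger_gap: 53.9
grip_force: 62.3
```

```bash
python3 st.py
```

```text
yaw 0.7096799124385322 F [-1.   3.4 12.5] T [ 0.79  0.21 -0.03] [528.7 -41.6 131.5] 53.9
```

Call:
carry_out --commands '[{"offset": [0,0.004,0],"twist": [0,0,0.04],"grip": 50},{"offset": [0,0,0],"twist": [0,0,0.04],"grip": 50},{"offset": [0,0,0],"twist": [0,0,0.04],"grip": 50},{"offset": [0,0,0],"twist": [0,0,0.04],"grip": 50},{"offset": [0,0,0],"twist": [0,0,0],"grip": 50},{"offset": [0,0,0],"twist": [0,0,0],"grip": 50},{"offset": [0,0,0],"twist": [0,0,0],"grip": 50},{"offset": [0,0,0],"twist": [0,0,0],"grip": 50}]'

```text
t: 14.4
tcp_pos: [528.7, -41.4, 131.5]
tool_rot: [0.001, 0.86, 0.51, 0.001]
ft_force: [-1.3, 3.9, 12.8]
finger_gap: 53.7
grip_force: 62.3
```

```bash
python3 st.py
```

```text
yaw 0.8697439620477714 F [-1.3  3.9 12.8] T [0.73 0.19 0.05] [528.7 -41.4 131.5] 53.7
```

Call:
carry_out --commands '[{"offset": [0,0.004,0],"twist": [0,0,0.04],"grip": 50},{"offset": [0,0,0],"twist": [0,0,0.04],"grip": 50},{"offset": [0,0,0],"twist": [0,0,0.04],"grip": 50},{"offset": [0,0,0],"twist": [0,0,0.04],"grip": 50},{"offset": [0,0,0],"twist": [0,0,0],"grip": 50},{"offset": [0,0,0],"twist": [0,0,0],"grip": 50},{"offset": [0,0,0],"twist": [0,0,0],"grip": 50},{"offset": [0,0,0],"twist": [0,0,0],"grip": 50}]'

```text
t: 15.4
tcp_pos: [528.7, -41.2, 131.3]
tool_rot: [0.001, 0.817, 0.577, 0.001]
ft_force: [0.3, 3.9, 9.9]
finger_gap: 53.7
grip_force: 62.0
```

```bash
python3 st.py
```

```text
yaw 1.0296800178368057 F [0.3 3.9 9.9] T [0.7  0.02 0.05] [528.7 -41.2 131.3] 53.7
```

Call:
carry_out --commands '[{"offset": [0,0,0],"twist": [0,0,0.03],"grip": 50},{"offset": [0,0,0],"twist": [0,0,0.03],"grip": 50},{"offset": [0,0,0],"twist": [0,0,0],"grip": 50},{"offset": [0,0,0],"twist": [0,0,0],"grip": 50},{"offset": [0,0,0],"twist": [0,0,0],"grip": 50},{"offset": [0,0,0],"twist": [0,0,0],"grip": 50},{"offset": [0,0,0],"twist": [0,0,0],"grip": 50},{"offset": [0,0,0],"twist": [0,0,0],"grip": 50}]'

```text
t: 16.4
tcp_pos: [528.5, -41.3, 131.1]
tool_rot: [0.001, 0.799, 0.601, 0.001]
ft_force: [-0.4, 1.7, 6.6]
finger_gap: 54.1
grip_force: 61.7
```

```bash
python3 st.py
```

```text
yaw 1.089762620535426 F [-0.4  1.7  6.6] T [0.35 0.1  0.02] [528.5 -41.3 131.1] 54.1
```

Call:
carry_out --commands '[{"offset": [0,0,0],"twist": [0,0,0.025],"grip": 50},{"offset": [0,0,0],"twist": [0,0,0.025],"grip": 50},{"offset": [0,0,0],"twist": [0,0,0],"grip": 50},{"offset": [0,0,0],"twist": [0,0,0],"grip": 50},{"offset": [0,0,0],"twist": [0,0,0],"grip": 50},{"offset": [0,0,-0.01],"twist": [0,0,0],"grip": 50},{"offset": [0,0,-0.01],"twist": [0,0,0],"grip": 50},{"offset": [0,0,0],"twist": [0,0,0],"grip": 50}]'

```text
t: 17.4
tcp_pos: [528.3, -41.3, 129.6]
tool_rot: [0.0, 0.784, 0.621, 0.0]
ft_force: [-1.7, 2.4, 11.3]
finger_gap: 53.7
grip_force: 62.5
```

```bash
python3 st.py
```

```text
yaw 1.139836572176973 F [-1.7  2.4 11.3] T [0.61 0.31 0.08] [528.3 -41.3 129.6] 53.7
```

Call:
carry_out --commands '[{"offset": [0,0,0],"twist": [0,0,0.02],"grip": 50},{"offset": [0,0,0],"twist": [0,0,0.02],"grip": 50},{"offset": [0,0,0],"twist": [0,0,0.02],"grip": 50},{"offset": [0,0,0],"twist": [0,0,0],"grip": 50},{"offset": [0,0,0],"twist": [0,0,0],"grip": 50},{"offset": [0,0,0],"twist": [0,0,0],"grip": 50},{"offset": [0,0,0],"twist": [0,0,0],"grip": 50},{"offset": [0,0,0],"twist": [0,0,0],"grip": 50}]'

```text
t: 18.4
tcp_pos: [528.0, -41.2, 128.8]
tool_rot: [-0.0, 0.765, 0.644, -0.0]
ft_force: [-1.9, 5.5, 3.8]
finger_gap: 54.0
grip_force: 62.3
```

```bash
python3 st.py
```

```text
yaw 1.1995645396126393 F [-1.9  5.5  3.8] T [0.92 0.33 0.13] [528.  -41.2 128.8] 54.0
```

Call:
carry_out --commands '[{"offset": [0,0,-0.01],"twist": [0,0,0],"grip": 50},{"offset": [0,0,-0.01],"twist": [0,0,0],"grip": 50},{"offset": [0,0,-0.01],"twist": [0,0,0],"grip": 50},{"offset": [0,0,0],"twist": [0,0,0],"grip": 50},{"offset": [0,0,0],"twist": [0,0,0],"grip": 50},{"offset": [0,0,0],"twist": [0,0,0],"grip": 50},{"offset": [0,0,0],"twist": [0,0,0],"grip": 50},{"offset": [0,0,0],"twist": [0,0,0],"grip": 50}]'

```text
t: 19.4
tcp_pos: [527.7, -41.1, 126.8]
tool_rot: [-0.001, 0.765, 0.644, -0.0]
ft_force: [-1.7, 6.5, 1.9]
finger_gap: 53.7
grip_force: 62.4
```

```bash
python3 st.py
```

```text
yaw 1.1997439067926554 F [-1.7  6.5  1.9] T [1.09 0.42 0.16] [527.7 -41.1 126.8] 53.7
```

Call:
carry_out --commands '[{"offset": [0,0.008,0],"twist": [0,0,0],"grip": 50},{"offset": [0,0,-0.015],"twist": [0,0,0],"grip": 50},{"offset": [0,0,-0.015],"twist": [0,0,0],"grip": 50},{"offset": [0,0,-0.015],"twist": [0,0,0],"grip": 50},{"offset": [0,0,-0.015],"twist": [0,0,0],"grip": 50},{"offset": [0,0,0],"twist": [0,0,0],"grip": 50},{"offset": [0,0,0],"twist": [0,0,0],"grip": 50},{"offset": [0,0,0],"twist": [0,0,0],"grip": 50}]'

```text
t: 20.4
tcp_pos: [527.8, -40.8, 123.3]
tool_rot: [-0.0, 0.765, 0.644, -0.0]
ft_force: [-3.7, 5.0, 2.6]
finger_gap: 53.9
grip_force: 62.5
```

```bash
python3 st.py
```

```text
yaw 1.1998327274019336 F [-3.7  5.   2.6] T [0.68 0.49 0.12] [527.8 -40.8 123.3] 53.9
```

Call:
carry_out --commands '[{"offset": [-0.004,0.006,-0.017],"twist": [0,0,0],"grip": 50},{"offset": [0,0,-0.017],"twist": [0,0,0],"grip": 50},{"offset": [0,0,-0.017],"twist": [0,0,0],"grip": 50},{"offset": [0,0,-0.017],"twist": [0,0,0],"grip": 50},{"offset": [0,0,-0.017],"twist": [0,0,0],"grip": 50},{"offset": [0,0,0],"twist": [0,0,0],"grip": 50},{"offset": [0,0,0],"twist": [0,0,0],"grip": 50},{"offset": [0,0,0],"twist": [0,0,0],"grip": 50}]'

```text
t: 21.4
tcp_pos: [527.8, -40.7, 118.5]
tool_rot: [0.0, 0.765, 0.644, -0.0]
ft_force: [-4.3, 1.9, 6.1]
finger_gap: 53.7
grip_force: 62.9
```

```bash
python3 st.py
```

```text
yaw 1.1998398993041788 F [-4.3  1.9  6.1] T [0.38 0.61 0.11] [527.8 -40.7 118.5] 53.7
```

Call:
carry_out --commands '[{"offset": [-0.004,0,-0.015],"twist": [0,0,0],"grip": 50},{"offset": [0,0,-0.015],"twist": [0,0,0],"grip": 50},{"offset": [0,0,-0.015],"twist": [0,0,0],"grip": 50},{"offset": [0,0,-0.015],"twist": [0,0,0],"grip": 50},{"offset": [0,0,0],"twist": [0,0,0],"grip": 50},{"offset": [0,0,0],"twist": [0,0,0],"grip": 50},{"offset": [0,0,0],"twist": [0,0,0],"grip": 50},{"offset": [0,0,0],"twist": [0,0,0],"grip": 50}]'

```text
t: 22.4
tcp_pos: [527.7, -40.7, 116.6]
tool_rot: [0.001, 0.765, 0.644, 0.0]
ft_force: [-9.9, 2.8, 31.0]
finger_gap: 54.0
grip_force: 65.5
```

```bash
python3 st.py
```

```text
yaw 1.1999206834305045 F [-9.9  2.8 31. ] T [0.44 1.57 0.11] [527.7 -40.7 116.6] 54.0
```

Call:
carry_out --commands '[{"offset": [-0.008,0,0.01],"twist": [0,0,0],"grip": 50},{"offset": [0,0,0],"twist": [0,0,0],"grip": 50},{"offset": [0,0,0],"twist": [0,0,0],"grip": 50},{"offset": [0,0,0],"twist": [0,0,0],"grip": 50},{"offset": [0,0,0],"twist": [0,0,0],"grip": 50},{"offset": [0,0,0],"twist": [0,0,0],"grip": 50},{"offset": [0,0,0],"twist": [0,0,0],"grip": 50},{"offset": [0,0,0],"twist": [0,0,0],"grip": 50}]'

```text
t: 23.4
tcp_pos: [527.6, -40.7, 116.7]
tool_rot: [0.001, 0.765, 0.644, 0.001]
ft_force: [-6.1, 2.9, 21.0]
finger_gap: 53.8
grip_force: 64.5
```

```bash
python3 st.py
python3 - <<'E'
from h import *
B=snap('scene','s5')[150:260,220:336]
cv2.imwrite('pics/crop5.png',cv2.resize(B,(580,550),interpolation=cv2.INTER_CUBIC)[:,:,::-1])
E
```

```text
yaw 1.1998418470663788 F [-6.1  2.9 21. ] T [0.59 0.88 0.12] [527.6 -40.7 116.7] 53.8
```

View pics/crop5.png

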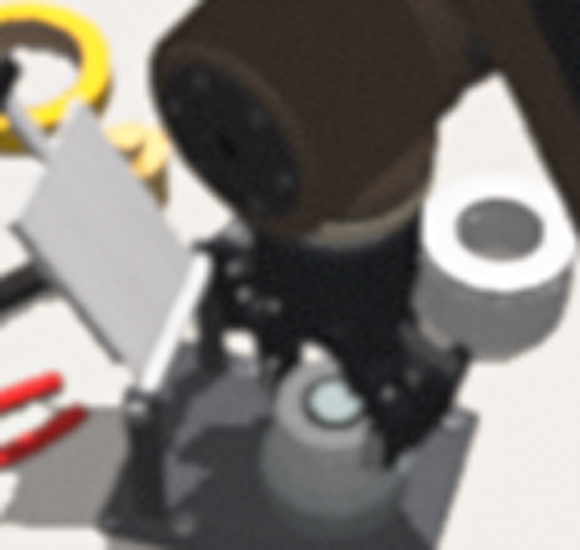

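The cover is still open at crop (110,220). The collar top is level with the tube end at about (335,400), so it's home.

```bash
python3 -c "
from bench import manip; print(manip.finish_job())"
```

```text
the job is handed in; nothing more can be done
None
```

I folded the cover back to about 2.09 rad (120 degrees), dropped the collar over its pins after 1.2 rad of turn, and handed the job in at about 23.5 s, still holding the collar home with about 21 N; the judge returned no verdict.

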